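# Zero a coffee grinder's clicked grind dial and set it five clicks open

### The arm

A 6-joint arm with a two-finger parallel gripper is mounted at the origin on a cart in front of the work surface, level with it; the furniture and walls round the work are solid. World frame = base frame: x ahead of the robot, y to its left, z up, the work surface at z = 0. Lengths are in m, angles in rad, forces in N, time in s.
With the tool pointing down it reaches from about 0.3 to 0.875 m from the base axis. Payload 6.4 kg.
Tool frame: the origin (TCP) lies at the centre of the arm's flange, where the gripper is bolted on; the fingertips stand 173 mm ahead of it and the grasp point (between the pads) lies 155 mm ahead of it; z points along the fingers, y is the line along which they close (so a half turn about z gives the same grasp; the last joint's range is limited). The gripper opens to 85 mm and grips with 20 to 120 N. Pads are 22 mm wide; open, the fingers measure 114 mm over their backs; the gripper's body (76 mm by 85 mm) begins 54 mm behind the grasp point. The pads swing forward as they close: fully open they stand 13 mm farther back than shut.
Start: joints at [1.03, 0.181, 1.607, -0, 1.354, -0.206], TCP at [0.189, 0.543, 0.405] pointing down, gripper open.
Joint ranges: [-2.99, 2.99], [-0.89, 2.07], [0.3, 2.58], [-1.14, 4.28], [0, 2.63], [-3.12, 3.12]. Speed limits (rad/s): [2.57, 2.57, 3.01, 3.14, 3.14, 3.14].

### API

Orientations are given as a rotation vector (axis times angle).
In Python, from bench import state, snapshot, calibration, close_job gives the robot as it stands. The module is installed in compiled form; this text tells all that it offers.
- The arm moves only by the tool arm_command, never from a script. Its argument "motion" is a list that holds one entry, the list of rows, each a list of 6 numbers: the shift along the world's x, y, z each as a share of 600 mm, from -1 to 1, then the turn, a rotation vector about the world's x, y, z each as a share of pi/4 rad, from -1 to 1. A call has 1 to 20 rows; each row is the pose to reach, as a shift and turn from the pose commanded when the call began; what a row does not reach only later rows make up. A row lasts 1/12 s, in which the tool goes at most 41.7 mm and 7.16 degrees, less where a joint would pass 70% of its speed; a pose out of reach is approached as far as the arm can. A call with a number of a shift or a turn outside -1 to 1 is refused whole. A call with a gripper value outside its range is refused whole. "jaw" is the closure, from 0 (fully open) to 1 (shut), set as the call begins (left out, the last holds). The fingers move at their own pace and stop on an object; the grip force is fixed at half the most. Time passes only in rows, so rows that repeat a pose let the fingers close. It gives the time, the measured TCP pose, the force, the opening and the grip force at its end, in the units of the state.
- state(): the state, without advancing time (a new reading comes with each control period).
- snapshot(name): name is "side" or "top"; returns the picture (384x512x3 uint8, red, green, blue); there is no depth.
- calibration(name): a dict with "camera_matrix" (3x3 intrinsics, pixels), "rvec" (rotation vector, rad) and "tvec" (3), from world to camera coordinates, as OpenCV has them. Camera axes: x right, y down, z forward; pixel columns grow to the right and rows downward; lengths in m; the calibration is good to about 2 mm. A picture is of the moment at which its call begins. calibration takes no time and is no camera call.
- close_job(): hands the job in; it is judged then, once.
The state is a dict: "time": time; "q": joint angles; "joint_vel": joint speeds; "effort": joint torques, N m; "tool_pos": TCP position; "tool_rot": TCP orientation; "ft_force": force on the tool from outside, world axes, zero at the start; "torque": the same for the moment, N m; "finger_gap": finger opening in m; "finger_force": force on a finger pad.
Only numpy, scipy, OpenCV 4.12 (cv2) and the standard library are available. Lean on these libraries where they do the work, as an engineer would, in place of code of your own. Each camera call takes 0.05 s, during which the arm holds its last target. There are 200 camera calls.

### The job

Set up the coffee grinder: turn its grind dial clockwise until you feel the burrs touch, gently and without forcing it past that stop, then turn it back (counter-clockwise) exactly five clicks. With the dial left at five clicks, press the green start button fully down and let go; leave the mug, tin and salt jar where they are.

Things in the scene. Friction and masses are not known exactly. Their poses are not given: they have to be found in the camera images.
- grinder: grey electric burr grinder, a box 180 (its x) x 120 (its y) x 110 mm high, fixed to the worktop; origin at the centre of its underside. On its flat top stand the black dial (axis at x = +26 mm, y = 0) and the green start button (x = -64 mm, y = 0), 90 mm apart; its front (-x, black grounds drawer) faces the robot. A cooker hood hangs 0.6 m above the hob to its right
- dial_grip (a point): point on the upright axis of the grind dial at half its height, 131 mm above the worktop; does not turn with the dial. Dial: round ribbed black cap, 45 mm diameter, from 4 to 38 mm above the housing's top, white line on top. Pinch it anywhere round the rim from above; 30 to 50 N holds it. Clockwise seen from above = closing. 20 clicks a turn, one black dot round it for each click
- burr (a joint): travel of the hidden burr carriage, driven by the dial, m: 0 at rest position 0, +0.00004 each click open (far below the measuring noise: feel or watch the clicks). Burrs touch 0.04 rad clockwise of rest position 0; beyond, a spring of about 5 N m/rad resists: 0.4 to 0.6 N m means touch, 1 N m is forcing. Turned back it first springs to rest position 0; the next passage is click 1
- start (a joint): travel of the start button in m: 0 up, 0.006 fully down; springs back by itself; full travel takes 5 N
- start_top (a point): centre of the top of the round green start button, 22 mm diameter, 132 mm above the worktop (22 mm above the housing's top) when up; it is pressed straight down
- mug: white mug, 101 mm high, standing to the left of and behind the grinder; origin at the centre of its underside. Bystander
- tin: brown food tin, 76 mm diameter, 58 mm high, standing on the steel to the right of the grinder; origin at the centre of its underside. Bystander
- salt_jar: slim spice jar with a black cap, 44 mm diameter, 105 mm high, standing behind the grinder; origin at the centre of its underside. Bystander
- dial_top (a point): centre of the dial's top face, 148 mm above the worktop; does not turn. The dial starts 3 to 6 clicks open (most: 9); no mark shows zero. A click: torque rises to 0.15-0.3 N m (moments of 0.5) on leaving a rest position, falls to nothing half way, then reverses and pulls the dial into the next one. Let go, it falls into the nearest rest position

How it is judged:
On the way, in this order (a step that is already met when the one before it is completed fails the run):
1. the dial is closed until the burrs touch (value of joint burr below -2.5e-06 m), for 0.1 s.
2. the dial stands five clicks open (value of joint burr between 0.000184 and 0.000216 m), for 0.3 s.
3. the start button is pressed down (value of joint start above 0.0045 m), for 0.05 s.
At the end, for the whole second after the job is handed in: The dial rests five clicks open from the burrs' touch (burr at 0.200 mm, within 0.016 mm, that is 0.4 of a click), the start button has been pressed at least 4.5 mm and is up again (under 1.5 mm), and mug, tin and salt jar stand within 30 mm of where they were (all of step 2 and value of joint start below 0.0015 m and distance of each of mug, tin, salt_jar from where it was at the start of the episode below 0.03 m).
It fails at once if the dial is forced about 0.22 rad (about 1 N m) past the burrs' touch (value of joint burr below -3.3e-05 m).
It fails at once if the start button is pressed while the dial is not at five clicks (value of joint start above 0.003 m and not (value of joint burr between 0.000184 and 0.000216 m)).
It fails at once if the mug, the tin or the salt jar is moved more than 30 mm (distance of any of mug, tin, salt_jar from where it was at the start of the episode above 0.03 m).
It also fails if it takes over 72 s, if anything falls off the work surface, if the arm or the gripper's body presses on something with over 40 N, if the wrist force passes 120 N, or if a joint passes its speed limit or range.

## Working session

There is one attempt and no reset: what is moved stays moved. The work goes in short steps, Python scripts to look and compute and a tool call to move; the robot and the scene stay as the last step left them, time stands still between calls to the robot, and variables do not carry over. Pictures are saved under pics/ and viewed, at most 10 in all, crops included, and the job is handed in when it is done.

Besides the shell and the picture viewer there is one more tool, called after ">>>" as name([rows], argument=value, ...), one row to a line, values as JSON. arm_command: Moves the arm, as the interface text tells. Shift numbers are shares of 600 mm and turn numbers shares of pi/4 rad, none past 1 either way. Its arguments: {"type":"object","properties":{"motion":{"type":"array"},"jaw":{"type":"number"}},"required":["motion"]}

```bash
mkdir -p pics; ls; python3 - <<'E'
from bench import *
import cv2,numpy as np
a=snapshot("side");b=snapshot("top")
cv2.imwrite("pics/a.png",a[:,:,::-1]);cv2.imwrite("pics/b.png",b[:,:,::-1])
s=state();print(s)
for n in("side","top"):print(calibration(n))
E
```

```text
pics
{'time': 0.1, 'q': array([ 1.02971041e+00,  1.81542117e-01,  1.60792538e+00,  1.81703103e-05,
        1.35381996e+00, -2.06319960e-01]), 'joint_vel': array([-0.00012188, -0.00249313, -0.00307122, -0.00038672, -0.00095375,
        0.00040618]), 'effort': array([-1.29849377e-03, -4.45870936e+01, -3.52238882e+01, -2.90564076e-04,
        3.99188270e-03,  2.68014526e-05]), 'tool_pos': array([0.18878639, 0.54288232, 0.40382323]), 'tool_rot': array([-5.23297200e-01, -3.09705788e+00,  2.46776836e-03]), 'ft_force': array([-0.15479271, -0.03151806, -0.51879254]), 'torque': array([-0.03119363, -0.00270498,  0.00670018]), 'finger_force': 0.0, 'finger_gap': 0.08532394430694402}
{'camera_matrix': array([[407.33859155,   0.        , 260.94323814],
       [  0.        , 407.33859155, 196.18787624],
       [  0.        ,   0.        ,   1.        ]]), 'rvec': array([ 2.19232332, -0.34010072,  0.20237541]), 'tvec': array([-0.46472467,  0.38290457,  0.68396833])}
{'camera_matrix': array([[459.29014908,   0.        , 257.42776257],
       [  0.        , 459.29014908, 191.67877403],
       [  0.        ,   0.        ,   1.        ]]), 'rvec': array([ 2.13517254, -2.19216009,  0.1255383 ]), 'tvec': array([0.32285762, 0.60947402, 1.03049074])}
```

View pics/a.png

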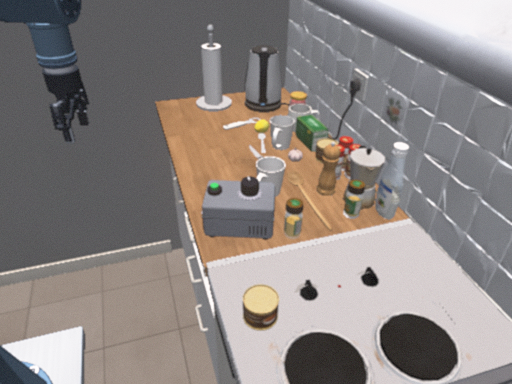

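View pics/b.png

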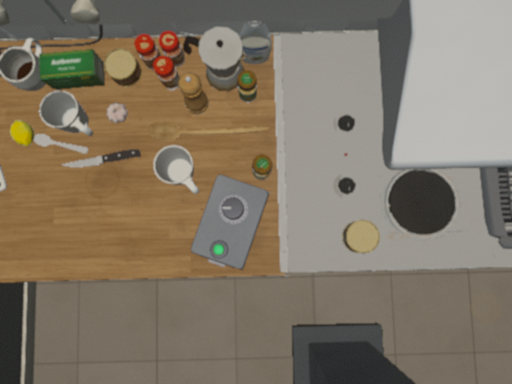

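The side view shows the grinder at about (240,210), its dial at (250,186) and its button at (214,188). In the top view the dial is near (233,208), the button near (218,249), the salt jar at (262,166), the mug at (174,165) and the tin at (362,237). I'll zoom in next.

```bash
cat > h.py <<'E'
from bench import *
import cv2,numpy as np
from scipy.spatial.transform import Rotation as R
def ray(n,uv,z):
    c=calibration(n);K=c["camera_matrix"];Rm=cv2.Rodrigues(c["rvec"])[0];t=c["tvec"]
    d=Rm.T@np.linalg.inv(K)@np.array([*uv,1.]);o=-Rm.T@t
    return o+d*(z-o[2])/d[2]
def proj(n,p):
    c=calibration(n);return cv2.projectPoints(np.array(p,float).reshape(-1,3),c["rvec"],c["tvec"],c["camera_matrix"],None)[0][:,0]
E
python3 - <<'E'
from h import *
b=cv2.imread("pics/b.png");a=cv2.imread("pics/a.png")
A=cv2.resize(a[165:245,190:285],None,fx=4,fy=4,interpolation=cv2.INTER_CUBIC)
B=cv2.resize(b[170:275,185:275],None,fx=5.5,fy=5.5,interpolation=cv2.INTER_CUBIC)
c=np.zeros((578,380+B.shape[1],3),np.uint8);c[:320,:380]=A;c[:B.shape[0],380:]=B[:578]
cv2.imwrite("pics/c.png",c);print(c.shape)
for n,im in(("side",a),("top",b)):
    g=im.astype(int);m=(g[:,:,1]>g[:,:,2]+70)&(g[:,:,1]>g[:,:,0]+50)
    y,x=np.nonzero(m)
    k=(abs(x-(214 if n=="side" else 218))<12)&(abs(y-(188 if n=="side" else 249))<12)
    uv=(x[k].mean(),y[k].mean());print(n,uv,k.sum(),ray(n,uv,.132))
print(ray("top",(233,208),.148),ray("side",(250,181),.148))
E
```

```text
(578, 875, 3)
side (np.float64(213.8), np.float64(185.0857142857143)) 35 [0.48913993 0.38718665 0.132     ]
top (np.float64(218.3846153846154), np.float64(249.12820512820514)) 78 [0.48878889 0.3912354  0.132     ]
[0.57227758 0.3583599  0.148     ] [0.57515174 0.35663234 0.148     ]
```

View pics/c.png

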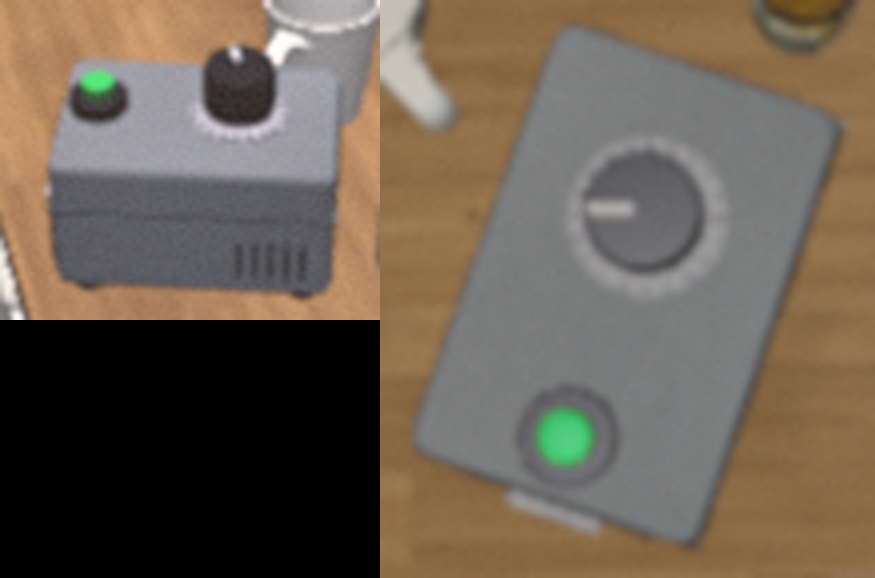

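>>> arm_command([
  [[0.2,-0.096,0,0,0,0],[0.64,-0.308,0,0,0,0],[0.64,-0.308,0,0,0,0],[0.64,-0.308,0,0,0,0],[0.64,-0.308,0,0,0,0],[0.64,-0.308,0,0,0,0],[0.64,-0.308,0,0,0,0],[0.64,-0.308,0,0,0,0],[0.64,-0.308,0,0,0,0],[0.64,-0.308,0,0,0,0],[0.64,-0.308,0,0,0,0],[0.64,-0.308,0,0,0,0],[0.64,-0.308,0,0,0,0],[0.64,-0.308,0,0,0,0],[0.64,-0.308,0,0,0,0],[0.64,-0.308,0,0,0,0]],
], jaw=0)

```text
time: 1.43
tool_pos: [0.5716, 0.3595, 0.4049]
tool_rot: [-0.52, -3.098, -0.0]
ft_force: [-0.3, -0.4, -0.2]
finger_gap: 0.0854
finger_force: 0.0
```

>>> arm_command([
  [[0,0,-0.05,0,0,0],[0,0,-0.1,0,0,0],[0,0,-0.14,0,0,0],[0,0,-0.17,0,0,0],[0,0,-0.19,0,0,0],[0,0,-0.19,0,0,0],[0,0,-0.19,0,0,0],[0,0,-0.19,0,0,0]],
])

```text
time: 2.1
tool_pos: [0.5733, 0.3588, 0.2925]
tool_rot: [0.522, 3.096, 0.002]
ft_force: [-0.3, 0.5, -0.2]
finger_gap: 0.0853
finger_force: 0.0
```

```bash
python3 - <<'E'
from h import *
a=snapshot("side");b=snapshot("top")
A=cv2.resize(a[120:245,180:295],None,fx=3.4,fy=3.4,interpolation=cv2.INTER_CUBIC)
B=cv2.resize(b[160:270,180:290],None,fx=3.6,fy=3.6,interpolation=cv2.INTER_CUBIC)
c=np.zeros((430,790,3),np.uint8);c[:A.shape[0],:A.shape[1]]=A;c[:B.shape[0],394:394+B.shape[1]]=B
cv2.imwrite("pics/d.png",c[:,:,::-1]);s=state();print(s['tool_pos'],s['torque'],s['q'])
E
```

```text
[0.57347173 0.35870833 0.29286065] [-0.01909365 -0.03722811 -0.00140735] [ 3.83916943e-01  5.06222377e-01  1.41798024e+00 -5.52842708e-06
  1.21397898e+00 -8.52313456e-01]
```

View pics/d.png

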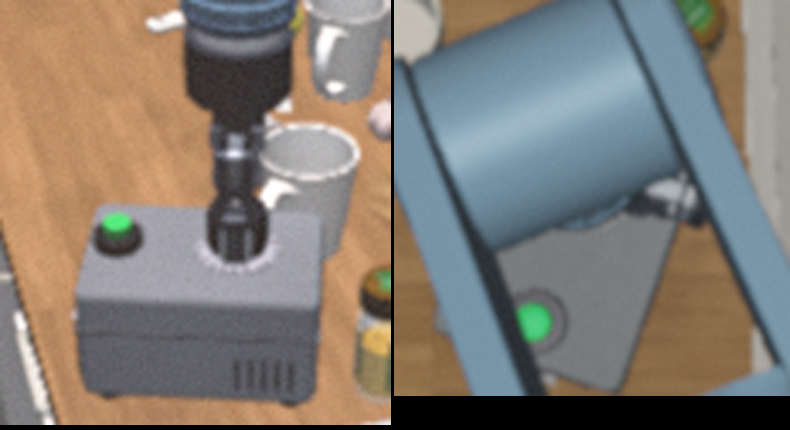

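The open fingers straddle the dial, centred at (235,235) in the side crop. I'll grip it now.

>>> arm_command([
  [[0,0,0,0,0,0],[0,0,0,0,0,0],[0,0,0,0,0,0],[0,0,0,0,0,0],[0,0,0,0,0,0],[0,0,0,0,0,0],[0,0,0,0,0,0],[0,0,0,0,0,0],[0,0,0,0,0,0],[0,0,0,0,0,0],[0,0,0,0,0,0],[0,0,0,0,0,0]],
], jaw=1)

```text
time: 3.2
tool_pos: [0.5733, 0.3592, 0.292]
tool_rot: [0.523, 3.096, 0.004]
ft_force: [0.8, 5.1, 4.8]
finger_gap: 0.0431
finger_force: 62.6
```

```bash
cat >> h.py <<'E'
def rep():
    s=state();y=R.from_rotvec(s['tool_rot']).as_matrix()[:,1]
    print(round(s['time'],2),'yaw',round(np.degrees(np.arctan2(y[1],y[0])),2),'pos',s['tool_pos'].round(4),'F',s['ft_force'].round(1),'T',s['torque'].round(3),'gap',round(s['finger_gap'],4),round(s['finger_force'],1),'q6',round(s['q'][5],2))
E
python3 -c "
from h import *
rep()"
```

```text
3.2 yaw 70.83 pos [0.5733 0.3592 0.292 ] F [0.8 5.1 4.8] T [ 0.661  0.004 -0.048] gap 0.0431 62.6 q6 -0.85
```

>>> arm_command([
  [[0,0,0,0,0,-0.06],[0,0,0,0,0,-0.12],[0,0,0,0,0,-0.17],[0,0,0,0,0,-0.2],[0,0,0,0,0,-0.2],[0,0,0,0,0,-0.2],[0,0,0,0,0,-0.2]],
])

```text
time: 3.78
tool_pos: [0.5733, 0.3592, 0.292]
tool_rot: [0.764, 3.045, 0.005]
ft_force: [0.5, 4.1, 3.9]
finger_gap: 0.0436
finger_force: 62.6
```

```bash
python3 -c "
from h import *
rep()"
```

```text
3.78 yaw 61.85 pos [0.5733 0.3592 0.292 ] F [0.5 4.1 3.9] T [ 0.387  0.126 -0.054] gap 0.0436 62.6 q6 -0.7
```

>>> arm_command([
  [[0,0,0,0,0,-0.08],[0,0,0,0,0,-0.16],[0,0,0,0,0,-0.24],[0,0,0,0,0,-0.32],[0,0,0,0,0,-0.4],[0,0,0,0,0,-0.48],[0,0,0,0,0,-0.56],[0,0,0,0,0,-0.64],[0,0,0,0,0,-0.72],[0,0,0,0,0,-0.77],[0,0,0,0,0,-0.8],[0,0,0,0,0,-0.8],[0,0,0,0,0,-0.8],[0,0,0,0,0,-0.8]],
])

```text
time: 4.95
tool_pos: [0.5732, 0.3593, 0.292]
tool_rot: [1.668, 2.661, 0.005]
ft_force: [1.6, 5.6, 5.1]
finger_gap: 0.0435
finger_force: 63.1
```

```bash
python3 -c "
from h import *
rep()"
```

```text
4.95 yaw 25.84 pos [0.5732 0.3593 0.292 ] F [1.6 5.6 5.1] T [ 0.863 -0.086 -0.049] gap 0.0435 63.1 q6 -0.07
```

>>> arm_command([
  [[0,0,0,0,0,-0.08],[0,0,0,0,0,-0.16],[0,0,0,0,0,-0.24],[0,0,0,0,0,-0.29],[0,0,0,0,0,-0.32],[0,0,0,0,0,-0.35],[0,0,0,0,0,-0.38],[0,0,0,0,0,-0.4],[0,0,0,0,0,-0.4],[0,0,0,0,0,-0.4],[0,0,0,0,0,-0.4]],
])

```text
time: 5.87
tool_pos: [0.5732, 0.3594, 0.292]
tool_rot: [2.063, 2.369, 0.005]
ft_force: [3.1, 5.6, -0.6]
finger_gap: 0.0436
finger_force: 62.4
```

```bash
python3 -c "
from h import *
rep()"
```

```text
5.87 yaw 7.91 pos [0.5732 0.3594 0.292 ] F [ 3.1  5.6 -0.6] T [0.579 0.247 0.421] gap 0.0436 62.4 q6 0.25
```

>>> arm_command([
  [[0,0,0,0,0,0.05],[0,0,0,0,0,0.1],[0,0,0,0,0,0.15],[0,0,0,0,0,0.2],[0,0,0,0,0,0.2],[0,0,0,0,0,0.2],[0,0,0,0,0,0.2]],
])

```text
time: 6.45
tool_pos: [0.5733, 0.3593, 0.292]
tool_rot: [1.872, 2.522, 0.005]
ft_force: [1.6, 5.6, 4.0]
finger_gap: 0.0436
finger_force: 62.8
```

```bash
python3 -c "
from h import *
rep()"
```

```text
6.45 yaw 16.84 pos [0.5733 0.3593 0.292 ] F [1.6 5.6 4. ] T [ 0.803  0.063 -0.005] gap 0.0436 62.8 q6 0.09
```

>>> arm_command([
  [[0,0,0,0,0,0.08],[0,0,0,0,0,0.16],[0,0,0,0,0,0.2],[0,0,0,0,0,0.2],[0,0,0,0,0,0.2],[0,0,0,0,0,0.2]],
])

```text
time: 6.95
tool_pos: [0.5733, 0.3593, 0.292]
tool_rot: [1.668, 2.661, 0.005]
ft_force: [0.7, 6.8, 4.7]
finger_gap: 0.0431
finger_force: 62.6
```

```bash
python3 -c "
from h import *
rep()"
```

```text
6.95 yaw 25.84 pos [0.5733 0.3593 0.292 ] F [0.7 6.8 4.7] T [0.816 0.112 0.21 ] gap 0.0431 62.6 q6 -0.07
```

>>> arm_command([
  [[0,0,0,0,0,0.08],[0,0,0,0,0,0.16],[0,0,0,0,0,0.24],[0,0,0,0,0,0.32],[0,0,0,0,0,0.4],[0,0,0,0,0,0.48],[0,0,0,0,0,0.56],[0,0,0,0,0,0.64],[0,0,0,0,0,0.72],[0,0,0,0,0,0.8],[0,0,0,0,0,0.87],[0,0,0,0,0,0.9],[0,0,0,0,0,0.9]],
])

```text
time: 8.03
tool_pos: [0.5732, 0.3593, 0.292]
tool_rot: [0.641, 3.073, 0.004]
ft_force: [0.5, 5.4, 4.7]
finger_gap: 0.0438
finger_force: 62.9
```

>>> arm_command([
  [[0,0,0,0,0,0.08],[0,0,0,0,0,0.16],[0,0,0,0,0,0.24],[0,0,0,0,0,0.32],[0,0,0,0,0,0.4],[0,0,0,0,0,0.48],[0,0,0,0,0,0.56],[0,0,0,0,0,0.64],[0,0,0,0,0,0.72],[0,0,0,0,0,0.8],[0,0,0,0,0,0.87],[0,0,0,0,0,0.9],[0,0,0,0,0,0.9],[0,0,0,0,0,0.9],[0,0,0,0,0,0.9],[0,0,0,0,0,0.9]],
])

```text
time: 9.37
tool_pos: [0.5733, 0.3592, 0.292]
tool_rot: [-0.459, 3.105, 0.003]
ft_force: [0.3, 4.3, 2.4]
finger_gap: 0.0433
finger_force: 62.9
```

```bash
python3 -c "
from h import *
rep()"
```

```text
9.37 yaw 106.81 pos [0.5733 0.3592 0.292 ] F [0.3 4.3 2.4] T [ 0.93  -0.059  0.042] gap 0.0433 62.9 q6 -1.48
```

>>> arm_command([
  [[0,0,0,0,0,0],[0,0,0,0,0,0],[0,0,0,0,0,0],[0,0,0,0,0,0],[0,0,0,0,0,0],[0,0,0,0,0,0],[0,0,0.03,0,0,0],[0,0,0.08,0,0,0],[0,0,0.14,0,0,0],[0,0,0.19,0,0,0],[0,0,0.19,0,0,0]],
], jaw=0)

```text
time: 10.28
tool_pos: [0.5743, 0.3589, 0.4134]
tool_rot: [-0.458, 3.096, 0.004]
ft_force: [1.2, 0.1, 1.3]
finger_gap: 0.0849
finger_force: 0.0
```

>>> arm_command([
  [[-0.2,0.096,0,0,0,0],[-0.6,0.3,0,0,0,0],[-0.6,0.3,0,0,0,0],[-0.6,0.3,0,0,0,0],[-0.6,0.3,0,0,0,0],[-0.6,0.3,0,0,0,0],[-0.6,0.3,0,0,0,0],[-0.6,0.3,0,0,0,0],[-0.6,0.3,0,0,0,0],[-0.6,0.3,0,0,0,0],[-0.6,0.3,0,0,0,0],[-0.6,0.3,0,0,0,0],[-0.6,0.3,0,0,0,0]],
], jaw=1)

```text
time: 11.37
tool_pos: [0.2132, 0.5382, 0.4046]
tool_rot: [-0.46, 3.107, -0.001]
ft_force: [0.8, 0.5, -0.3]
finger_gap: -0.0003
finger_force: 0.0
```

```bash
python3 - <<'E'
from h import *
b=snapshot("top");rep()
def ang(im):
    # white line: bright pixels inside r<10px of dial centre
    g=cv2.GaussianBlur(im.astype(np.float32).mean(2),(0,0),.7);y,x=np.mgrid[:384,:512];c=(233,208.4)
    r=np.hypot(x-c[0],y-c[1]);w=np.clip(g-np.median(g[r<10])-12,0,None)*(r<9)
    return np.degrees(np.arctan2(-((y-c[1])*w).sum(),((x-c[0])*w).sum()))
b0=cv2.imread("pics/b.png")[:,:,::-1];print(ang(b0),ang(b))
o=np.hstack([cv2.resize(i[170:275,190:260],None,fx=5,fy=5,interpolation=cv2.INTER_CUBIC) for i in(b0,b)])
cv2.imwrite("pics/e.png",o[:,:,::-1])
E
```

```text
11.42 yaw 106.77 pos [0.2138 0.538  0.4046] F [ 0.1  1.2 -0.6] T [-0.053 -0.01  -0.056] gap 0.0006 0.0 q6 -0.88
171.27561981438836 -157.76645994939017
```

View pics/e.png

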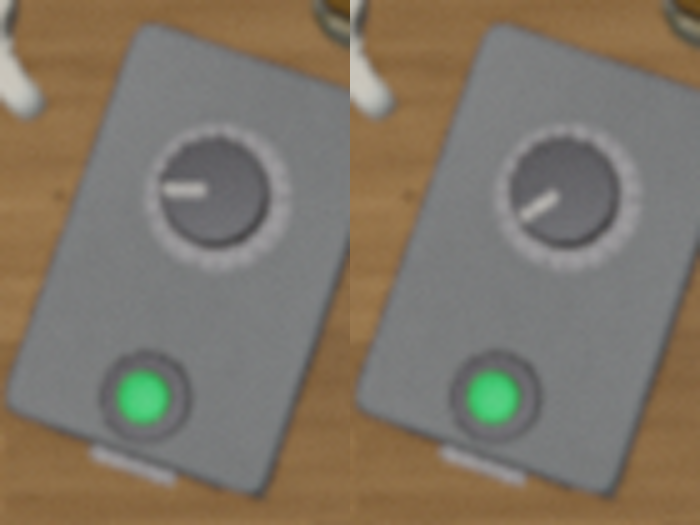

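The line turned about 36° counter-clockwise, from pointing left to pointing down-left at (522,220), so the dial is two clicks past its start. It closed three clicks to the touch, so it is now at five. Next I'll press the button with the jaws shut.

>>> arm_command([
  [[0.15,-0.08,0,0,0,0],[0.46,-0.248,0,0,0,0],[0.46,-0.248,0,0,0,0],[0.46,-0.248,0,0,0,0],[0.46,-0.248,0,0,0,0],[0.46,-0.248,0,0,0,0],[0.46,-0.248,0,0,0,0],[0.46,-0.248,0,0,0,0],[0.46,-0.248,0,0,0,0],[0.46,-0.248,0,0,0,0],[0.46,-0.248,-0.05,0,0,0],[0.46,-0.248,-0.1,0,0,0],[0.46,-0.248,-0.13,0,0,0],[0.46,-0.248,-0.13,0,0,0],[0.46,-0.248,-0.13,0,0,0],[0.46,-0.248,-0.13,0,0,0]],
], jaw=1)

```text
time: 12.75
tool_pos: [0.489, 0.39, 0.3283]
tool_rot: [-0.46, 3.106, 0.001]
ft_force: [0.0, -0.1, -0.4]
finger_gap: 0.0
finger_force: 0.0
```

```bash
python3 - <<'E'
from h import *
a=snapshot("side");rep()
s=state();M=R.from_rotvec(s['tool_rot']).as_matrix()
print(proj("side",[s['tool_pos']+M@[0,0,.173],s['tool_pos']+M@[0,0,.186]]))
cv2.imwrite("pics/f.png",cv2.resize(a[110:245,170:295,::-1],None,fx=4.4,fy=4.4,interpolation=cv2.INTER_CUBIC))
E
```

```text
12.8 yaw 106.85 pos [0.4892 0.3901 0.3289] F [ 0.2  0.2 -0.2] T [ 0.004 -0.003 -0.001] gap 0.0002 0.0 q6 -1.38
[[213.30084223 176.5013129 ]
 [213.5553593  180.78996571]]
```

View pics/f.png

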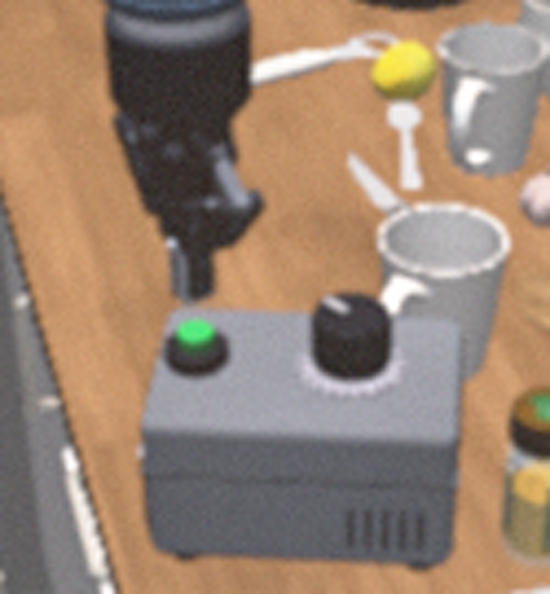

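The shut fingertips are at (193,297) in the crop, about 23 mm straight above the button at (195,335). I'll press now.

>>> arm_command([
  [[0,0,-0.02,0,0,0],[0,0,-0.03,0,0,0],[0,0,-0.036,0,0,0],[0,0,-0.04,0,0,0],[0,0,-0.043,0,0,0],[0,0,-0.045,0,0,0],[0,0,-0.045,0,0,0],[0,0,-0.045,0,0,0]],
])

```text
time: 13.47
tool_pos: [0.4888, 0.3895, 0.2999]
tool_rot: [0.459, -3.107, 0.0]
ft_force: [-3.6, -2.6, 4.7]
finger_gap: -0.0003
finger_force: 2.3
```

```bash
python3 -c "
from h import *
rep()"
```

```text
13.47 yaw 106.82 pos [0.4888 0.3895 0.2999] F [-3.6 -2.6  4.7] T [-0.214  0.55  -0.018] gap -0.0003 2.3 q6 -1.38
```

>>> arm_command([
  [[0,0,-0.002,0,0,0],[0,0,-0.003,0,0,0],[0,0,-0.004,0,0,0],[0,0,-0.004,0,0,0],[0,0,-0.004,0,0,0]],
])

```text
time: 13.88
tool_pos: [0.4889, 0.3896, 0.2993]
tool_rot: [-0.46, 3.107, 0.0]
ft_force: [-7.4, -4.0, 13.5]
finger_gap: 0.0004
finger_force: 7.4
```

```bash
python3 -c "
from h import *
rep()"
```

```text
13.88 yaw 106.83 pos [0.4889 0.3896 0.2993] F [-7.4 -4.  13.5] T [-0.708  1.281 -0.041] gap 0.0004 7.4 q6 -1.38
```

>>> arm_command([
  [[0,0,0.02,0,0,0],[0,0,0.06,0,0,0],[0,0,0.12,0,0,0],[0,0,0.18,0,0,0],[-0.07,0.04,0.18,0,0,0],[-0.46,0.25,0.18,0,0,0],[-0.46,0.25,0.18,0,0,0],[-0.46,0.25,0.18,0,0,0],[-0.46,0.25,0.18,0,0,0],[-0.46,0.25,0.18,0,0,0],[-0.46,0.25,0.18,0,0,0],[-0.46,0.25,0.18,0,0,0],[-0.46,0.25,0.18,0,0,0],[-0.46,0.25,0.18,0,0,0],[-0.46,0.25,0.18,0,0,0]],
])

```text
time: 15.13
tool_pos: [0.2134, 0.5394, 0.4053]
tool_rot: [-0.46, 3.107, 0.0]
ft_force: [-0.1, 0.5, -0.3]
finger_gap: -0.0003
finger_force: 0.0
```

```bash
python3 - <<'E'
from h import *
a=snapshot("side");b=snapshot("top");rep()
A=cv2.resize(a[165:265,190:285],None,fx=4,fy=4,interpolation=cv2.INTER_CUBIC)
B=cv2.resize(b[140:275,155:275],None,fx=3.3,fy=3.3,interpolation=cv2.INTER_CUBIC)
c=np.zeros((450,790,3),np.uint8);c[:A.shape[0],:A.shape[1]]=A;c[:B.shape[0],390:390+B.shape[1]]=B
cv2.imwrite("pics/g.png",c[:,:,::-1])
E
```

```text
15.23 yaw 106.72 pos [0.2142 0.5391 0.4052] F [-0.3  0.2  0.3] T [0.038 0.006 0.042] gap 0.0001 0.0 q6 -0.87
```

View pics/g.png

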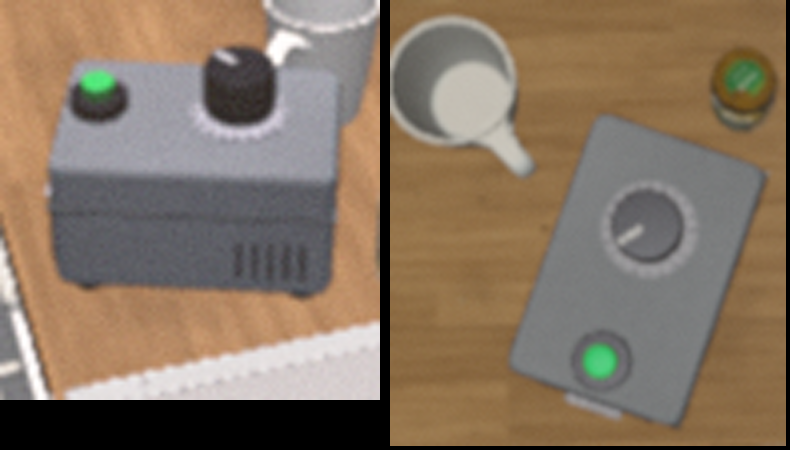

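The button is up again at (98,82), the dial line is unchanged at (630,235), and the mug and jar have not moved. I'm handing in the job.

```bash
python3 -c "
from bench import *
print(close_job())"
```

```text
the job is handed in; nothing more can be done
None
```

I handed the job in with no verdict shown: the dial was closed to the burrs' touch (about 0.45 N m) and turned back five clicks by turn angle and white line, not counted one by one; the button was pressed about 5.7 mm and is up again, the mug and jar are unmoved, and the tin was never approached.

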